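# Clamp the mortised blank against the flip stop for sawing

## Task

Set the mortised blank up for trimming in the sawing board, with pushes of the fingertips only and nothing gripped or lifted: fold the raised flip stop all the way down, push the blank back against the fence and along it until its end butts against the stop, then swing the clamp lever fully shut so that its cam holds the blank tight there. Leave the other things on the bench as they are.

Things in the scene. Friction and masses are not known exactly. Their poses are not given: they have to be found in the camera images.
- saw_board: sawing board fixed to the bench: plywood base 160 x 330 x 18 mm. Origin: centre of its underside. Offsets in all entries are in its frame, mm: x from the lever side to the fence (away from the robot, turned up to 0.18 rad), y along the fence to the left, z up. Wooden fence along the far edge: face at x = 50, 22 thick, y = -165 to 165, top at z = 58, with a 3 mm saw slot at y = 12
- blank_seat (a point): where the blank's centre lies when its long side is on the fence and its right end on the lowered stop: x = 27.5, y = -45, z = 40.5 in the board's frame; axes as the board's
- flip_stop (a joint): angle of the aluminium flip stop with the red thumb tab, rad: 0 = fully down (its limit), grows as the nose lifts; starts raised 0.45 to 0.85. Down, it is a plate 12 thick (y = -132 to -120) that fills x = 0 to 46, z = 24 to 77; its left face (y = -120) is the stop. Stiff hinge: it stays where it is left and closes with 2 to 4 N pressed down on the tab
- stop_hinge (a point): middle of the flip stop's hinge pin, which is level and runs along y, at x = 58, y = -126, z = 72 (over the fence)
- stop_tab (a point): top of the red thumb tab on the nose of the flip stop: a bar of radius 7, 26 long in y, this point on top at mid length. With the stop down it lies 56 in -x of the hinge pin, 7 in -y and 10 above it; raised, it is turned up and back about the pin by the joint's angle
- cam_lever (a joint): angle of the dark wooden clamp lever about its upright pivot, rad: 0 = fully shut (its limit; lever points to +y, along the fence), grows anticlockwise seen from above; starts open at 1.35 to 1.75, pointing roughly to the robot (-x). A bar 16 wide, z = 44 to 56, reaching 70 from the pivot. It stays where it is left; closing takes up to about 6 N at the knob as the cam tightens
- cam_pivot (a point): foot of the upright pivot of lever and cam on the base: x = -25.7, y = -85, z = 18. The cam is the wooden disc with a black rubber tread under the lever, radius 22, centre 9 off the pivot, z = 21 to 44, turning with it: open, it stands at least 4 clear of a blank that lies on the fence; shut, it presses the blank onto the fence
- lever_knob (a point): middle of the upright knob near the lever's end, 60 from the pivot: a dark wooden post of radius 9, from z = 55 to 84, this point at z = 69
- blank_center (a point): centre of the blank, a pine block 45 x 150 x 45 mm, 0.16 kg, with a mortise slot in its top; its x axis is across, y along the block, z up. It starts flat on the base, left of stop and cam, its middle 14 to 24 mm short of its place on the fence, turned up to 0.1 rad
- nail_tin: bystander, not to be disturbed: open grey tin of nails; origin at the centre of its underside
- tape_measure: bystander, not to be disturbed: yellow pocket tape measure; origin at the centre of its underside
- mallet: bystander, not to be disturbed: oak mallet; origin at the centre of its underside
- pencil_cup: bystander, not to be disturbed: cup of pencils; origin at the centre of its underside
- tenon_piece: bystander, not to be disturbed: the tenoned mate of the blank; origin at the centre of its underside

How it is judged (in metres and radians):
On the way, in this order (a step that is already met when the one before it is completed fails the run):
1. the flip stop is folded all the way down (value of joint flip_stop below 0.06 rad), for 0.2 s.
2. the blank lies on the base against the fence and the lowered stop (value of joint flip_stop below 0.06 rad and x of blank_center in the frame of saw_board between 0.0245 and 0.03 m and y of blank_center in the frame of saw_board between -0.048 and -0.0415 m and z of blank_center in the frame of saw_board below 0.045 m and angle between the y axis of blank_center and the y axis of saw_board, either way round below 0.035 rad), for 0.2 s.
3. the clamp lever is fully shut and its cam presses on the blank (value of joint cam_lever below 0.12 rad and contact force between cam_lever and blank above 1 N), for 0.2 s.
At the end, for the whole second after the job is handed in: the flip stop is down (under 0.06 rad), the blank lies flat on the base with its long side within 3 mm of the fence, parallel to it within 2 degrees, and its right end within 3.5 mm of the stop, and the clamp lever is shut (under 0.12 rad) with the cam pressing on the blank (over 1 N) (all of step 2 and all of step 3); the robot touches nothing.
It fails at once if the blank is lifted more than 12 mm off the base (z of blank_center in the frame of saw_board above 0.0525 m).
It fails at once if a bystander (tin, tape measure, mallet, pencil cup or tenoned piece) is moved more than 25 mm (distance of any of nail_tin, tape_measure, mallet, pencil_cup, tenon_piece from where it was at the start of the episode above 0.025 m).
It also fails if it takes over 58 s, if anything falls off the work surface, if the arm or the gripper's body presses on something with over 40 N, if the wrist force passes 120 N, or if a joint passes its speed limit or range.

## Robot

A 7-joint arm with a two-finger parallel gripper is mounted at the origin on a cart in front of the work surface, level with it; the furniture and walls round the work are solid. World frame = base frame: x ahead of the robot, y to its left, z up, the work surface at z = 0. Lengths are in mm, angles in rad, forces in N, time in s.
With the tool pointing down it reaches from about 400 to 875 mm from the base axis. Payload 4.4 kg.
Tool frame: the origin (TCP) lies at the very end of the fingers, on their centre line; the grasp point (between the pads) lies 19 mm behind it; y points along the fingers, x is the direction in which the jaws open and shut, and the axes are right-handed (so a half turn about y gives the same grasp; the last joint's range is limited). The gripper opens to 85 mm and grips with 20 to 120 N. Pads are 22 mm wide; open, the fingers measure 114 mm over their backs; the gripper's body (76 mm by 85 mm) begins 54 mm behind the grasp point. The pads swing forward as they close: fully open they stand 13 mm farther back than shut.
Start: joints at [1.276, 0.628, 0.038, 1.517, -0.027, 0.996, -0.02], TCP at [147.453, -633.068, 231.313] pointing down, gripper open.
Joint ranges: [-3.06, 3.06], [-0.37, 2.12], [-1.25, 1.32], [0.18, 2.47], [-1.1, 4.24], [0.23, 1.98], [-2.94, 2.94]. Speed limits (rad/s): [2.57, 2.57, 3.14, 3.14, 3.14, 3.14, 3.14].

## Interface

Orientations are given as [roll, pitch, yaw] about the fixed x, y, z axes, in that order (R = Rz(yaw) Ry(pitch) Rx(roll)).
In Python, from cell import readout, eyes, finish_job gives the robot as it stands. The module is installed in compiled form; this text tells all that it offers.
- The arm moves only by the tool apply_moves, never from a script. Its argument "commands" is a list that holds one entry, the list of rows, each a list of 6 numbers: the shift along the tool's x, y, z in units of 0.04 m (1.0 is 0.04 m), then the turn, a rotation vector about the tool's x, y, z in units of 5 degrees (1.0 is 5 degrees). A call has 1 to 8 rows; each row shifts and turns the pose as measured when the row begins, along the tool's axes as they then stand; what a row does not reach is not made up. A row lasts 1/12 s, in which the tool goes at most 41.7 mm and 7.16 degrees, less where a joint would pass 70% of its speed; a pose out of reach is approached as far as the arm can. A call with a number of a shift or a turn outside -1 to 1 is refused whole. A call with a gripper value outside its range is refused whole. "claw" is the finger opening in mm, from 0 to 85.4, set as the call begins (left out, the last holds). The fingers move at their own pace and stop on an object; the grip force is fixed at half the most. Time passes only in rows, so rows that do not move let the fingers close. It gives the time, the measured TCP pose, the force and the opening at its end, in the units of the state.
- readout.read_state(): the state, without advancing time (a new reading comes with each control period).
- eyes.get_image(name): name is "scene" or "top" or "wrist"; returns a dict with "image" (420x560x3 uint8, red, green, blue), "mtx" (3x3 intrinsics, pixels), "rvec" (rotation vector, rad) and "tvec" (3), from world to camera coordinates, as OpenCV has them. Camera axes: x right, y down, z forward; pixel columns grow to the right and rows downward; lengths in mm; the calibration is good to about 2 mm. A picture is of the moment at which its call begins. There is no depth.
- finish_job(): hands the job in, once; it reports no verdict.
The state is a dict: "clock": time; "qpos": joint angles; "qd": joint speeds; "tau": joint torques, N m; "eef_pos": TCP position; "tool_rot": TCP orientation; "force": force on the tool from outside, world axes, zero at the start; "torque": the same for the moment, N m; "width": finger opening in mm.
Only numpy, scipy, OpenCV 4.12 (cv2) and the standard library are available. Lean on these libraries where they do the work, as an engineer would, in place of code of your own. Each camera call takes 0.05 s, during which the arm holds its last target. There are 200 camera calls.

## Working session

There is one attempt and no reset: what is moved stays moved. The work goes in short steps, Python scripts to look and compute and a tool call to move; the robot and the scene stay as the last step left them, time stands still between calls to the robot, and variables do not carry over. Pictures are saved under pics/ and viewed, about 8 in all and at most 12, crops included, and the job is handed in when it is done.

Besides the shell and the picture viewer there is one more tool, called after ">>>" as a command line: name --argument value ..., lists and objects as JSON in quotes. apply_moves: Moves the arm, as the interface text tells. Shifts and turns lie within -1 to 1; 1 stands for 0.04 m of shift or 5 degrees of turn. Its arguments: {"type":"object","properties":{"commands":{"type":"array"},"claw":{"type":"number"}},"required":["commands"]}

```bash
mkdir -p pics; python3 - <<'E'
from cell import readout, eyes
import cv2,numpy as np
print(readout.read_state())
for n in("scene","top"):
    d=eyes.get_image(n); cv2.imwrite(f"pics/{n}0.png",d["image"][:,:,::-1])
    np.savez(f"pics/{n}0.npz",**d)
    R=cv2.Rodrigues(d["rvec"])[0]; print(n,d["mtx"].tolist(),(-R.T@d["tvec"].ravel()),R.round(2).tolist())
E
```

```text
{'clock': 0.0, 'qpos': array([ 1.27618039,  0.62931537,  0.03842434,  1.51836937, -0.02704152,
        0.9962895 , -0.02000142]), 'qd': array([ 1.79744470e-03, -8.65454819e-04,  2.29123164e-04, -1.45573026e-04,
       -6.73786753e-05, -9.03398149e-04, -6.71699099e-04]), 'tau': array([ 2.48727042e-05, -5.63395214e+01,  1.22663241e+00, -1.93443096e+01,
        1.10309984e-02,  1.06751028e-02,  2.70329150e-05]), 'eef_pos': array([ 147.34554624, -632.44232475,  230.40823913]), 'tool_rot': array([-1.57077418,  0.00186487, -1.34199016]), 'force': array([ 0.26296508,  0.95874137, -0.34683822]), 'torque': array([-4.47783000e-02,  9.56666417e-05, -4.82223373e-04]), 'width': 85.78736977556075}
scene [[474.2203988254446, 0.0, 271.20513765439], [0.0, 474.2203988254446, 210.0147392394973], [0.0, 0.0, 1.0]] [-239.20575523  845.35669259  685.42032591] [[-0.72, -0.69, 0.01], [-0.32, 0.32, -0.89], [0.61, -0.65, -0.46]]
top [[418.36366143157494, 0.0, 285.6320061479535], [0.0, 418.36366143157494, 208.11240721054165], [0.0, 0.0, 1.0]] [ 434.64798935  -37.48867262 1250.73072418] [[0.01, -1.0, -0.01], [-0.99, -0.0, -0.12], [0.12, 0.01, -0.99]]
```

View pics/top0.png

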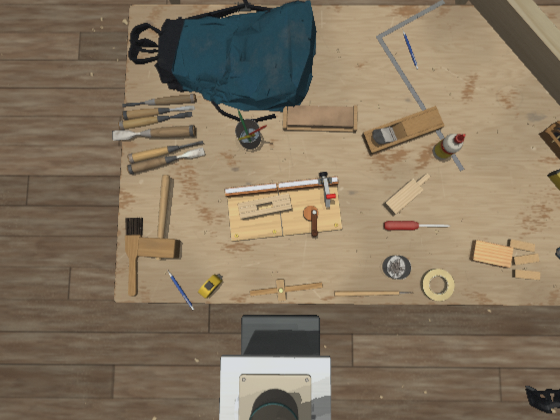

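View pics/scene0.png

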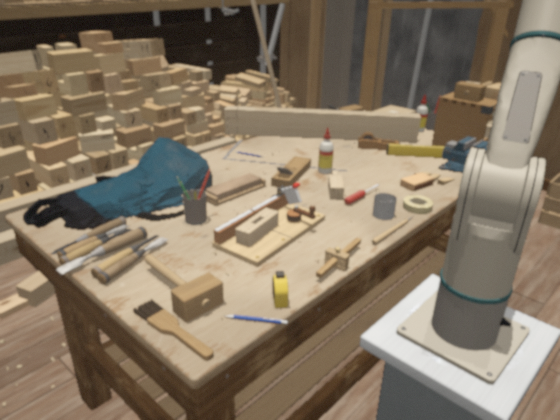

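The top view shows the board at about (228–342, 178–240), the stop tab near (330,197), the lever near (314,222) and the blank near (265,206). I'll zoom in on the top and scene crops.

```bash
python3 - <<'E'
import cv2,numpy as np
a=cv2.imread("pics/top0.png")[168:248,218:353]; b=cv2.imread("pics/scene0.png")[175:265,208:333]
a=cv2.resize(a,(800,474),interpolation=cv2.INTER_CUBIC); cv2.imwrite("pics/c0.png",a); print(800/135)
E
```

```text
5.925925925925926
```

View pics/c0.png

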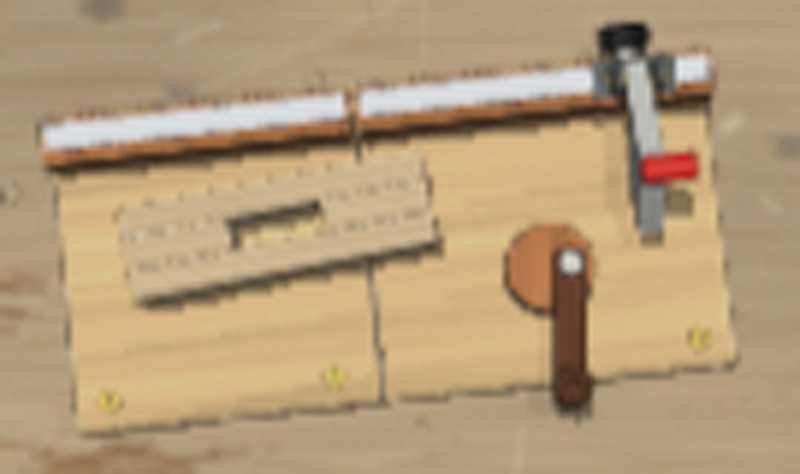

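```bash
cat > h.py <<'E'
import numpy as np,cv2
from scipy.optimize import least_squares
def ray(d,uv,z):
    "world points at height z seen at pixels uv"
    R=cv2.Rodrigues(d["rvec"])[0]; C=-R.T@d["tvec"].ravel()
    n=cv2.undistortPoints(np.float64(uv).reshape(-1,1,2),d["mtx"],None)[:,0]
    v=np.c_[n,np.ones(len(n))]@R
    return C+v*((np.asarray(z,float)-C[2])/v[:,2])[:,None]
def b2w(p,P):
    c,s=np.cos(p[2]),np.sin(p[2]); P=np.atleast_2d(P)
    return np.c_[p[0]+c*P[:,0]-s*P[:,1],p[1]+s*P[:,0]+c*P[:,1],P[:,2]]
def w2b(p,P):
    c,s=np.cos(p[2]),np.sin(p[2]); P=np.atleast_2d(P); q=P[:,:2]-p[:2]
    return np.c_[c*q[:,0]+s*q[:,1],-s*q[:,0]+c*q[:,1],P[:,2]]
def fit(d,uv,B):
    W=ray(d,uv,B[:,2])
    r=least_squares(lambda p:(b2w(p,B)-W)[:,:2].ravel(),[550,0,0],x_scale=[1,1,.01])
    return r.x,r.fun.reshape(-1,2)
E
cat > m0.py <<'E'
from h import *
d=np.load("pics/top0.npz")
f=lambda L:(np.float64(L)+.5)/5.9259-.5+np.array([218,168])
B=np.float64([[-80,165,18],[-80,-165,18],[72,165,58],[72,-165,58],[50,-165,58],[50,165,58]])
p,r=fit(d,f([[80,433],[737,365],[42,125],[708,52],[712,82],[44,152]]),B)
print(p,r.round(1).tolist())
print("piv,knob",w2b(p,ray(d,f([[570,262],[572,385]]),[58,84])).round(1).tolist())
W=ray(d,f([[118,208],[422,155],[438,245],[140,303]]),[63]*4); Q=w2b(p,W); print("blank",Q.round(1).tolist(),Q.mean(0))
e=(Q[0]+Q[3]-Q[1]-Q[2]);print("ang",np.arctan2(-e[0],e[1]))
t=f([[670,166]])
for a in np.arange(.4,.9,.05):
    # tab on top
    c,s=np.cos(a),np.sin(a); P=[58-56*c+10*s*1,-133,72+56*s+10*c]
    q=w2b(p,ray(d,t,[P[2]]))[0]; print(round(a,2),np.round(P,1),q.round(1))
print("seat/others world",b2w(p,[[27.5,-45,40.5],[-25.7,-85,18]]).round(1).tolist())
for n,uv,z in(("tin",(397,267),30),("tape",(210,286),30),("cup",(249,135),60),("tenon",(407,193),30)): print(n,ray(d,[uv],[z]).round(0))
E
python3 m0.py
```

```text
[ 5.78947101e+02 -2.28923229e+01  1.11341529e-01] [[0.7, 1.2], [2.0, -0.5], [3.6, 1.9], [2.8, -1.4], [-4.2, -2.0], [-4.9, 0.8]]
piv,knob [[-25.9, -84.7, 58.0], [-86.4, -77.1, 84.0]]
blank [[22.9, 129.9, 63.0], [33.0, -19.0, 63.0], [-11.5, -22.0, 63.0], [-24.1, 123.6, 63.0]] [ 5.08219146 53.1136742  63.        ]
ang 0.07704262808743344
0.4 [  10.3 -133.   103. ] [   9.5 -133.   103. ]
0.45 [  11.9 -133.   105.4] [   9.1 -132.7  105.4]
0.5 [  13.6 -133.   107.6] [   8.8 -132.5  107.6]
0.55 [  15.5 -133.   109.8] [   8.5 -132.2  109.8]
0.6 [  17.4 -133.   111.9] [   8.3 -132.   111.9]
0.65 [  19.5 -133.   113.9] [   8.  -131.7  113.9]
0.7 [  21.6 -133.   115.7] [   7.7 -131.5  115.7]
0.75 [  23.8 -133.   117.5] [   7.5 -131.3  117.5]
0.8 [  26.2 -133.   119.1] [   7.3 -131.1  119.1]
0.85 [  28.6 -133.   120.7] [   7.1 -130.9  120.7]
seat/others world [[611.3, -64.6, 40.5], [562.9, -110.2, 18.0]]
tin [[ 407. -351.   30.]]
tape [[349. 187.  30.]]
cup [[787.  79.  60.]]
tenon [[ 623. -386.   30.]]
```

```bash
cat >> h.py <<'E'
P0=np.array([578.95,-22.89,.1113])
def st():
    from cell import readout
    from scipy.spatial.transform import Rotation as Ro
    s=readout.read_state(); c,n=np.cos(P0[2]),np.sin(P0[2])
    R=Ro.from_euler('xyz',s["tool_rot"]).as_matrix()
    T=np.array([[n,0,c],[-c,0,n],[0,-1,0]])  # wanted: x=-By, y=down, z=+Bx
    F=s["force"]; print("t",round(s["clock"],2),"board",w2b(P0,s["eef_pos"])[0].round(1),"turn units",(np.degrees(Ro.from_matrix(R.T@T).as_rotvec())/5).round(2),"Fb",np.round([c*F[0]+n*F[1],-n*F[0]+c*F[1],F[2]],1),"w",round(s["width"],1))
E
python3 -c "from h import *;st()"
```

```text
t 0.1 board [-496.7 -557.9  230.5] turn units [ 0.    1.35 -0.02] Fb [-0.4 -0.2 -0.5] w 85.3
```

>>> apply_moves --commands '[[[-0.65,0,0.75,0,0.7,0],[-0.65,0,0.75,0,0.65,0],[-0.65,0,0.75,0,0,0],[-0.65,0,0.75,0,0,0],[-0.65,0,0.75,0,0,0],[-0.65,0,0.75,0,0,0],[-0.65,0,0.75,0,0,0],[-0.65,0,0.75,0,0,0]]]' --claw 0

```text
clock: 0.77
eef_pos: [354.9, -395.1, 224.8]
tool_rot: [-1.581, 0.001, -1.489]
force: [1.0, 0.5, 0.4]
width: 0.2
```

```bash
python3 -c "from h import *;st()"
```

```text
t 0.77 board [-264.  -345.   224.8] turn units [ 0.12 -0.34 -0.01] Fb [1.  0.4 0.4] w 0.2
```

>>> apply_moves --commands '[[[-0.65,0,0.75,0,-0.2,0],[-0.65,0,0.75,0,0,0],[-0.65,0,0.75,0,0,0],[-0.65,0,0.75,0,0,0],[-0.6,0,0.75,0,0,0],[-0.6,0.2,0.75,0,0,0],[-0.5,0.2,0.75,0,0,0],[-0.4,0.3,0.7,0,0,0]]]'

```text
clock: 1.43
eef_pos: [582.6, -168.3, 194.6]
tool_rot: [-1.579, 0.003, -1.467]
force: [0.4, -0.4, 0.6]
width: 0.1
```

```bash
python3 -c "from h import *;st()"
```

```text
t 1.43 board [ -12.5 -144.9  194.6] turn units [ 0.1  -0.08 -0.03] Fb [ 0.4 -0.4  0.6] w 0.1
```

>>> apply_moves --commands '[[[-0.3,0.7,0.4,0.1,-0.08,0],[0,0.7,0,0,0,0],[0,0,0,0,0,0]]]'

```text
clock: 1.68
eef_pos: [604.5, -142.8, 134.2]
tool_rot: [-1.566, 0.008, -1.446]
force: [-1.2, -1.0, -1.2]
width: 0.4
```

```bash
python3 - <<'E'
from h import *; st()
from cell import eyes
a=eyes.get_image("wrist")["image"]; b=eyes.get_image("scene")
np.savez("pics/s1.npz",**b); b=cv2.resize(b["image"][170:270,200:340],(560,400),interpolation=cv2.INTER_CUBIC)
a=cv2.resize(a,(240,180)); o=np.zeros((400,800,3),np.uint8); o[:,:560]=b; o[:180,560:]=a
cv2.imwrite("pics/s1.png",o[:,:,::-1])
E
```

```text
t 1.68 board [  12.1 -122.   134.2] turn units [-0.06  0.16 -0.09] Fb [-1.3 -0.8 -1.2] w 0.4
```

View pics/s1.png

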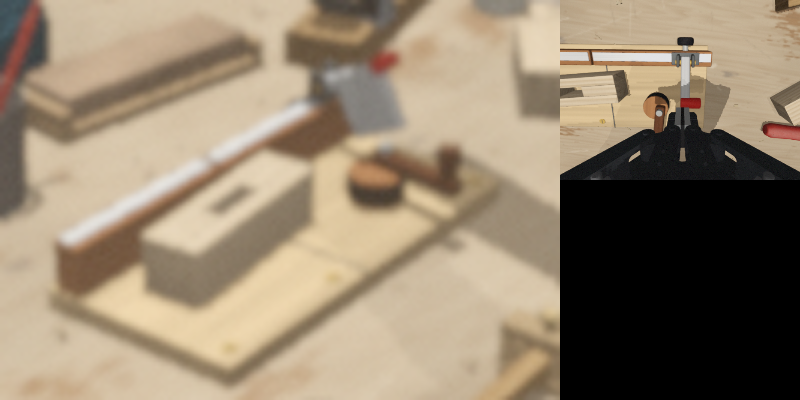

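```bash
python3 - <<'E'
from h import *; st()
from cell import eyes,readout
T=readout.read_state()["eef_pos"]
for n in("wrist","scene","top"):
    d=eyes.get_image(n); R=cv2.Rodrigues(d["rvec"])[0]; C=-R.T@d["tvec"].ravel()
    pr=lambda X:cv2.projectPoints(np.float64(X).reshape(-1,1,3),d["rvec"],d["tvec"],d["mtx"],None)[0].reshape(-1,2).round(0).tolist()
    print(n,C.round(0),"tcp",pr(T),"tab",pr(b2w(P0,[[12,-133,104]])),"piv",pr(b2w(P0,[[-25.7,-85,58]])))
    cv2.imwrite(f"pics/{n}2.png",d["image"][:,:,::-1]); np.savez(f"pics/{n}2.npz",**d)
a=cv2.imread("pics/scene2.png");b=cv2.imread("pics/wrist2.png")
cv2.imwrite("pics/s2.png",np.hstack([cv2.resize(a,(400,300)),cv2.resize(b,(400,300))]))
E
```

```text
t 1.78 board [  13.9 -123.8  138.6] turn units [-0.13  0.14 -0.07] Fb [0.2 0.1 0.2] w -0.1
wrist [ 679. -136.  281.] tcp [[287.0, 269.0]] tab [[304.0, 243.0]] piv [[232.0, 266.0]]
scene [-239.  845.  685.] tcp [[294.0, 175.0]] tab [[296.0, 185.0]] piv [[297.0, 207.0]]
top [ 435.  -37. 1251.] tcp [[328.0, 192.0]] tab [[331.0, 195.0]] piv [[314.0, 212.0]]
```

View pics/s2.png

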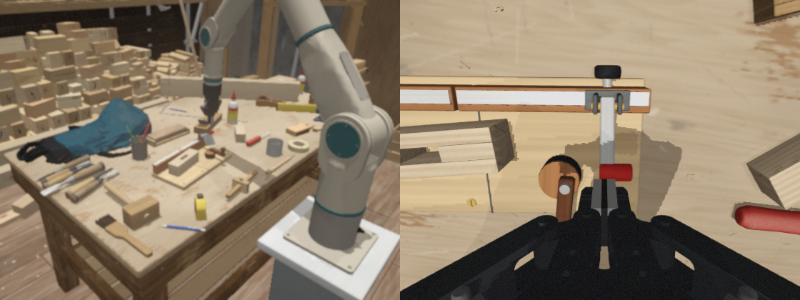

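>>> apply_moves --commands '[[[0.22,0.2,-0.2,-0.1,0.14,0],[0,0.3,0,0,0,0],[0,0.2,0,0,0,0],[0,0,0,0,0,0]]]'

```text
clock: 2.27
eef_pos: [601.0, -162.9, 116.0]
tool_rot: [-1.558, -0.002, -1.47]
force: [-0.5, -0.0, 0.5]
width: -0.1
```

```bash
python3 -c "from h import *;st()"
```

```text
t 2.27 board [   6.4 -141.5  116. ] turn units [-0.15 -0.12  0.02] Fb [-0.5  0.   0.5] w -0.1
```

>>> apply_moves --commands '[[[-0.15,0.1,0,-0.1,-0.1,0],[0,0.15,-0.05,0,0,0],[0,0.15,0,0,0,0],[0,0.15,0,0,0,0],[0,0.15,0,0,0,0],[0,0.15,0,0,0,0],[0,0.15,0,0,0,0]]]'

```text
clock: 2.85
eef_pos: [597.6, -157.4, 79.6]
tool_rot: [-1.569, -0.002, -1.462]
force: [-23.0, 6.2, 87.1]
width: 0.3
```

```bash
python3 -c "from h import *;st()"
```

```text
t 2.85 board [   3.6 -135.7   79.6] turn units [-0.02 -0.03  0.02] Fb [-22.2   8.7  87.1] w 0.3
```

>>> apply_moves --commands '[[[0,-0.1,0,0,0,0],[0,0,0,0,0,0],[0,0,0,0,0,0],[0,-0.5,0,0,0,0],[0,-0.8,0,0,0,0],[0,-0.3,0,0,0,0],[0,0,0,0,0,0]]]'

```text
clock: 3.43
eef_pos: [599.0, -156.0, 149.5]
tool_rot: [-1.566, -0.001, -1.461]
force: [-0.4, 0.2, -0.0]
width: 0.1
```

```bash
python3 - <<'E'
from h import *; st()
from cell import eyes
d=eyes.get_image("wrist"); np.savez("pics/w3.npz",**d); cv2.imwrite("pics/w3.png",d["image"][:,:,::-1])
pr=lambda X:cv2.projectPoints(b2w(P0,X).reshape(-1,1,3),d["rvec"],d["tvec"],d["mtx"],None)[0].reshape(-1,2).round(0).tolist()
print(pr([[2,-133,82],[-25.7,-85,58],[0,-120,77],[50,-165,58],[50,12,58]]))
E
```

```text
t 3.43 board [   5.2 -134.5  149.5] turn units [-0.06 -0.01  0.01] Fb [-0.4  0.3 -0. ] w 0.1
[[284.0, 224.0], [219.0, 248.0], [265.0, 224.0], [332.0, 145.0], [69.0, 145.0]]
```

View pics/w3.png

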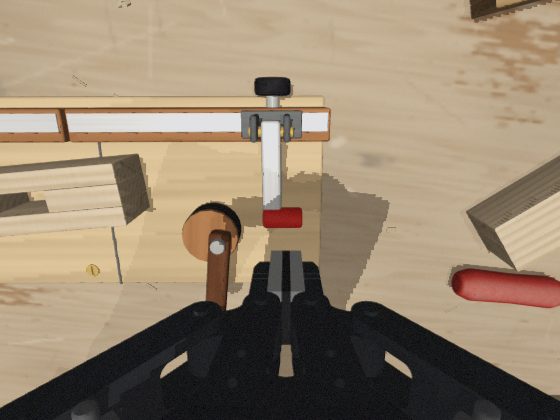

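The stop lies down: tab at (283,217), matching its predicted lowered position. I'm moving over to the near face of the blank.

>>> apply_moves --commands '[[[-0.78,0,-0.24,0,0,0],[-0.78,0,-0.24,0,0,0],[-0.78,0,-0.24,0,0,0],[-0.78,0,-0.24,0,0,0],[-0.78,0,-0.24,0,0,0],[-0.7,0.3,-0.24,0,0,0],[-0.1,0.5,0,0,0,0],[0,0.2,0,0,0,0]]]'

```text
clock: 4.15
eef_pos: [514.7, 29.4, 95.6]
tool_rot: [-1.575, -0.003, -1.465]
force: [1.3, -0.4, -0.3]
width: 0.0
```

```bash
python3 -c "from h import *;st()"
```

```text
t 4.15 board [-58.1  59.1  95.6] turn units [ 0.05 -0.06  0.03] Fb [ 1.3 -0.5 -0.3] w 0.0
```

>>> apply_moves --commands '[[[0,0.5,0,0,0,0],[0,0.5,0,0,0,0],[0,0.4,0,0,0,0],[0,0,0,0,0,0],[0,0,0.3,0,0,0],[0,0,0.3,0,0,0],[0,0,0.15,0,0,0],[0,0,0.15,0,0,0]]]'

```text
clock: 4.82
eef_pos: [545.1, 28.2, 28.6]
tool_rot: [-1.592, -0.005, -1.468]
force: [-0.2, 0.2, 0.2]
width: 0.0
```

```bash
python3 -c "from h import *;st()"
```

```text
t 4.82 board [-28.   54.5  28.6] turn units [ 0.25 -0.1   0.06] Fb [-0.2  0.2  0.2] w 0.0
```

>>> apply_moves --commands '[[[0,-0.1,0.1,0.2,-0.1,0.05],[0,0,0.12,0,0,0],[0,0,0.12,0,0,0],[0,0,0.1,0,0,0],[0,0,0.06,0,0,0]]]'

```text
clock: 5.23
eef_pos: [565.3, 29.1, 33.5]
tool_rot: [-1.576, -0.0, -1.46]
force: [-0.4, 0.9, -0.1]
width: -0.3
```

```bash
python3 -c "from h import *;st()"
```

```text
t 5.23 board [-7.8 53.2 33.5] turn units [ 0.05 -0.01  0.  ] Fb [-0.3  0.9 -0.1] w -0.3
```

>>> apply_moves --commands '[[[0,0,0.05,0,0,0],[0,0,0.05,0,0,0]]]'

```text
clock: 5.4
eef_pos: [568.8, 30.0, 33.5]
tool_rot: [-1.577, 0.0, -1.46]
force: [-5.7, -1.8, 1.0]
width: -0.1
```

>>> apply_moves --commands '[[[0,0,0.05,0,0,0],[0,0,0.03,0,0,0]]]'

```text
clock: 5.57
eef_pos: [568.6, 30.0, 33.2]
tool_rot: [-1.585, 0.0, -1.46]
force: [-3.0, -0.1, 2.1]
width: 0.2
```

```bash
python3 -c "from h import *;st()"
```

```text
t 5.57 board [-4.4 53.7 33.2] turn units [ 0.16 -0.   -0.  ] Fb [-3.   0.3  2.1] w 0.2
```

>>> apply_moves --commands '[[[0,0,0.12,0,0,0],[0,0,0.12,0,0,0],[0,0,0.12,0,0,0]]]'

```text
clock: 5.82
eef_pos: [567.8, 29.8, 32.2]
tool_rot: [-1.616, 0.001, -1.46]
force: [-11.1, -0.8, 9.1]
width: -0.2
```

```bash
python3 -c "from h import *;st()"
```

```text
t 5.82 board [-5.2 53.7 32.2] turn units [ 0.52 -0.01 -0.01] Fb [-11.2   0.4   9.1] w -0.2
```

>>> apply_moves --commands '[[[0,0,-0.5,0,0,0],[0,-0.8,-0.3,0.5,0,0],[-0.6,-0.8,0,0,0,0],[-0.8,0,0.1,0,0,0],[-0.8,0,0.5,0,0,0],[-0.6,0,0.6,0,0,0],[0,0,0.2,0,0,0],[0,0,0,0,0,0]]]'

```text
clock: 6.48
eef_pos: [587.1, 146.8, 101.1]
tool_rot: [-1.559, 0.002, -1.467]
force: [1.0, -0.2, -0.5]
width: -0.1
```

```bash
python3 - <<'E'
from h import *; st()
from cell import eyes
d=eyes.get_image("wrist"); np.savez("pics/w4.npz",**d); cv2.imwrite("pics/w4.png",d["image"][:,:,::-1])
E
```

```text
t 6.48 board [ 27.  167.8 101.1] turn units [-0.13 -0.08 -0.02] Fb [ 1.  -0.4 -0.5] w -0.1
```

View pics/w4.png

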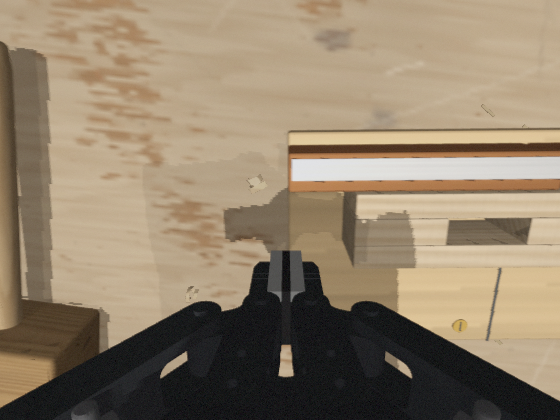

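The blank is flush with the fence, left end at about column 345. Now I descend and push along the fence.

>>> apply_moves --commands '[[[0,0.5,0,-0.1,-0.08,0],[0,0.5,0,0,0,0],[0,0.45,0,0,0,0],[0,0.1,0,0,0,0],[0,0,0,0,0,0],[0.2,0,0,0,0,0],[0.2,0,0,0,0,0]]]'

```text
clock: 7.12
eef_pos: [587.4, 125.5, 38.4]
tool_rot: [-1.568, 0.001, -1.463]
force: [0.5, 0.6, -0.4]
width: -0.0
```

```bash
python3 -c "from h import *;st()"
```

```text
t 7.12 board [ 24.9 146.5  38.4] turn units [-0.04 -0.05 -0.01] Fb [ 0.6  0.5 -0.4] w -0.0
```

>>> apply_moves --commands '[[[0.15,0,0,0,-0.05,0],[0.2,0,0,0,0,0],[0.2,0,0,0,0,0],[0.2,0,0,0,0,0],[0.2,0,0,0,0,0],[0.2,0,0,0,0,0],[0.2,0,0,0,0,0],[0.2,0,0,0,0,0]]]'

```text
clock: 7.78
eef_pos: [596.2, 55.5, 42.0]
tool_rot: [-1.563, 0.001, -1.462]
force: [-0.3, 1.9, -0.8]
width: 0.1
```

```bash
python3 -c "from h import *;st()"
```

```text
t 7.78 board [25.9 76.  42. ] turn units [-0.09 -0.03 -0.01] Fb [-0.1  1.9 -0.8] w 0.1
```

>>> apply_moves --commands '[[[0.15,0.1,0,0,0,0],[0.15,0,0,0,0,0],[0.15,0,0,0,0,0],[0.1,0,0,0,0,0],[0.05,0,0,0,0,0]]]'

```text
clock: 8.2
eef_pos: [599.9, 28.8, 38.0]
tool_rot: [-1.562, 0.002, -1.463]
force: [-1.1, 2.5, 1.4]
width: 0.1
```

```bash
python3 -c "from h import *;st()"
```

```text
t 8.2 board [26.6 49.  38. ] turn units [-0.1  -0.04 -0.03] Fb [-0.8  2.6  1.4] w 0.1
```

>>> apply_moves --commands '[[[0.06,0,0,0,0,0],[0.05,0,0,0,0,0]]]'

```text
clock: 8.37
eef_pos: [600.4, 24.6, 38.1]
tool_rot: [-1.562, 0.003, -1.462]
force: [0.3, 1.8, 1.1]
width: 0.1
```

>>> apply_moves --commands '[[[0.05,0,0,0,0,0],[0.05,0,0,0,0,0]]]'

```text
clock: 8.53
eef_pos: [600.4, 24.3, 38.1]
tool_rot: [-1.562, 0.007, -1.46]
force: [-1.3, 6.0, 2.0]
width: 0.1
```

```bash
python3 -c "from h import *;st()"
```

```text
t 8.53 board [26.6 44.5 38.1] turn units [-0.1  -0.   -0.08] Fb [-0.6  6.1  2. ] w 0.1
```

>>> apply_moves --commands '[[[0.1,0,0,0,0,0],[0.1,0,0,0,0,0]]]'

```text
clock: 8.7
eef_pos: [600.3, 24.4, 38.2]
tool_rot: [-1.563, 0.016, -1.454]
force: [-1.9, 9.2, 3.1]
width: -0.2
```

>>> apply_moves --commands '[[[-0.5,0,0,0,0,0],[0,-0.8,-0.5,0,0,0.1],[0,-0.8,-0.8,0,0,0],[0,0,-0.7,0,0,0],[0.8,0,0,0,0,0],[0.6,0,0,0,0,0],[0,0,0,0,0,0]]]'

```text
clock: 9.28
eef_pos: [520.0, -22.1, 98.5]
tool_rot: [-1.57, 0.023, -1.445]
force: [-0.3, -1.1, 0.4]
width: -0.3
```

```bash
python3 - <<'E'
from h import *; st()
from cell import eyes
d=eyes.get_image("wrist"); np.savez("pics/w5.npz",**d); cv2.imwrite("pics/w5.png",d["image"][:,:,::-1])
E
```

```text
t 9.28 board [-58.5   7.3  98.5] turn units [-0.01  0.17 -0.27] Fb [-0.4 -1.   0.4] w -0.3
```

View pics/w5.png

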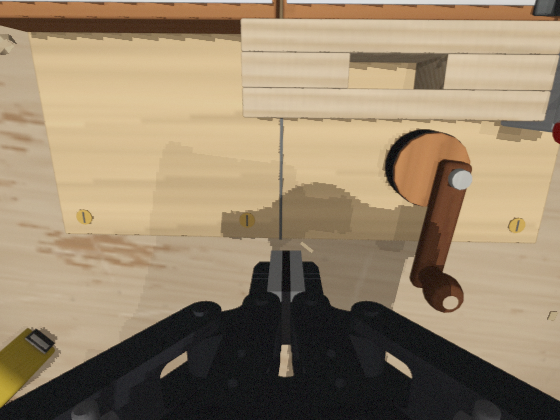

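The blank sits parallel to the fence, right end at the stop, and the lever is still open. One firm nudge onto the fence follows.

>>> apply_moves --commands '[[[0.4,0.5,0,0,0.15,-0.25],[0.1,0.5,0,0,0,0],[0,0.4,0,0,0,0],[0,0.05,0.2,0,0,0],[0,0,0.3,0,0,0],[0,0,0.3,0,0,0],[0,0,0.2,0,0,0]]]'

```text
clock: 9.92
eef_pos: [566.1, -31.8, 38.9]
tool_rot: [-1.568, 0.002, -1.455]
force: [0.1, -0.1, 0.2]
width: 0.2
```

```bash
python3 -c "from h import *;st()"
```

```text
t 9.92 board [-13.7  -7.4  38.9] turn units [-0.04  0.05 -0.03] Fb [ 0.1 -0.1  0.2] w 0.2
```

>>> apply_moves --commands '[[[0,0,0.1,0,0.05,0],[0,0,0.08,0,0,0],[0,0,0.05,0,0,0]]]'

```text
clock: 10.17
eef_pos: [575.7, -29.1, 39.5]
tool_rot: [-1.571, 0.003, -1.457]
force: [-7.4, -2.2, 4.9]
width: -0.3
```

>>> apply_moves --commands '[[[0,0,0.06,0,0,0],[0,0,0.06,0,0,0]]]'

```text
clock: 10.33
eef_pos: [575.5, -29.1, 39.6]
tool_rot: [-1.581, 0.003, -1.457]
force: [-5.7, -1.4, 3.7]
width: 0.0
```

>>> apply_moves --commands '[[[0,0,0.1,0,0,0],[0,0,0.1,0,0,0]]]'

```text
clock: 10.5
eef_pos: [575.2, -29.1, 39.5]
tool_rot: [-1.597, 0.004, -1.458]
force: [-7.9, -1.2, 6.9]
width: 0.0
```

```bash
python3 -c "from h import *;st()"
```

```text
t 10.5 board [-4.4 -5.8 39.5] turn units [ 0.3   0.01 -0.05] Fb [-7.9 -0.3  6.9] w 0.0
```

>>> apply_moves --commands '[[[0,0,-0.5,0,0,0],[0,-0.8,-0.6,0.3,0,0],[0,-0.9,-0.4,0,0,0],[0.8,0,-0.4,0,0,0],[0.8,0,-0.1,0,0,0],[0.8,0,0,0,0,0],[0.3,0,0,0,0,0],[0,0,0,0,0,0]]]'

```text
clock: 11.17
eef_pos: [508.4, -145.5, 110.9]
tool_rot: [-1.565, 0.004, -1.45]
force: [0.5, -1.3, 0.3]
width: -0.1
```

```bash
python3 - <<'E'
from h import *; st()
d=np.load("pics/w5.npz")
print("knob top, pivot, blank near-left top",w2b(P0,ray(d,[[450,303],[460,180],[243,117]],[84,58,63])).round(1))
E
```

```text
t 11.17 board [ -83.7 -114.1  110.9] turn units [-0.07  0.11 -0.04] Fb [ 0.4 -1.4  0.3] w -0.1
knob top, pivot, blank near-left top [[-83.4 -76.5  84. ]
 [-24.6 -84.   58. ]
 [  6.7  31.1  63. ]]
```

>>> apply_moves --commands '[[[0,0.4,-0.1,0,0.1,0],[0,0.4,0,0,0,0],[0,0.35,0,0,0,0],[0,0,0,0,0,0],[-0.15,0,0,0,0,0],[-0.15,0,0,0,0,0]]]'

```text
clock: 11.67
eef_pos: [506.7, -129.2, 64.9]
tool_rot: [-1.558, 0.005, -1.459]
force: [-0.3, -1.7, -1.5]
width: -0.4
```

```bash
python3 -c "from h import *;st()"
```

```text
t 11.67 board [-83.6 -97.6  64.9] turn units [-0.15  0.   -0.06] Fb [-0.5 -1.7 -1.5] w -0.4
```

>>> apply_moves --commands '[[[-0.14,0,-0.05,0,0,0],[-0.14,0,-0.05,0,0,0],[-0.15,0,0,0,0,0],[-0.15,0,0.02,0,0,0],[-0.15,0,0.03,0,0,0]]]'

```text
clock: 12.08
eef_pos: [504.1, -96.9, 68.0]
tool_rot: [-1.55, 0.002, -1.458]
force: [-0.1, -2.6, -1.1]
width: 0.0
```

```bash
python3 -c "from h import *;st()"
```

```text
t 12.08 board [-82.7 -65.3  68. ] turn units [-0.23  0.02 -0.02] Fb [-0.4 -2.6 -1.1] w 0.0
```

>>> apply_moves --commands '[[[-0.14,0.05,0.04,-0.1,0,0],[-0.14,0,0.06,0,0,0],[-0.12,0,0.08,0,0,0],[-0.12,0,0.12,0,0,0],[-0.12,0,0.14,0,0,0]]]'

```text
clock: 12.5
eef_pos: [516.8, -65.8, 66.1]
tool_rot: [-1.565, 0.003, -1.457]
force: [-0.7, -1.5, 0.1]
width: 0.4
```

```bash
python3 -c "from h import *;st()"
```

```text
t 12.5 board [-66.5 -35.7  66.1] turn units [-0.07  0.03 -0.03] Fb [-0.9 -1.4  0.1] w 0.4
```

>>> apply_moves --commands '[[[-0.06,0,0.14,0,0,0],[-0.06,0,0.14,0,0,0],[-0.06,0,0.12,0,0,0],[-0.03,0,0.1,0,0,0]]]'

```text
clock: 12.83
eef_pos: [531.5, -54.5, 65.1]
tool_rot: [-1.579, 0.003, -1.457]
force: [-8.2, -3.2, 5.4]
width: -0.1
```

```bash
python3 -c "from h import *;st()"
```

```text
t 12.83 board [-50.6 -26.2  65.1] turn units [ 0.09  0.03 -0.04] Fb [-8.5 -2.3  5.4] w -0.1
```

>>> apply_moves --commands '[[[0,0,0.2,0,0,0],[0,0,0.2,0,0,0]]]'

```text
clock: 13.0
eef_pos: [536.8, -52.3, 63.8]
tool_rot: [-1.602, 0.007, -1.458]
force: [-10.2, -1.5, 7.8]
width: 0.3
```

>>> apply_moves --commands '[[[0,0,0.2,0,0,0],[0,0,0.2,0,0,0]]]'

```text
clock: 13.17
eef_pos: [537.9, -51.5, 62.3]
tool_rot: [-1.634, 0.011, -1.46]
force: [-18.8, -2.4, 13.5]
width: 0.0
```

```bash
python3 -c "from h import *;st()"
```

```text
t 13.17 board [-44.  -23.8  62.3] turn units [ 0.72 -0.   -0.12] Fb [-19.   -0.3  13.5] w 0.0
```

>>> apply_moves --commands '[[[0,0,0.22,0,0,0],[0,0,0.22,0,0,0]]]'

```text
clock: 13.33
eef_pos: [537.0, -51.2, 60.3]
tool_rot: [-1.673, 0.014, -1.463]
force: [-18.2, -2.3, 16.8]
width: -0.0
```

>>> apply_moves --commands '[[[0,0,-0.5,0,0,0],[0,0,-0.8,0.7,0,0],[0,-0.8,-0.5,0.1,0,0],[0,-0.8,-0.2,0,0,0],[0,0,0,0,0,0]]]'

```text
clock: 13.75
eef_pos: [455.7, -58.1, 129.3]
tool_rot: [-1.607, 0.018, -1.462]
force: [1.6, -0.4, 0.7]
width: 0.1
```

```bash
python3 - <<'E'
from h import *; st()
from cell import eyes
d=eyes.get_image("wrist"); np.savez("pics/w6.npz",**d); cv2.imwrite("pics/w6.png",d["image"][:,:,::-1])
E
```

```text
t 13.75 board [-126.4  -21.3  129.3] turn units [ 0.41 -0.03 -0.2 ] Fb [ 1.6 -0.6  0.7] w 0.1
```

View pics/w6.png

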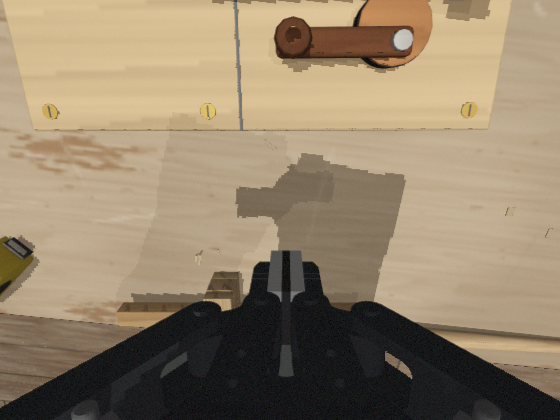

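>>> apply_moves --commands '[[[0,-0.8,0,0.4,0,-0.2],[0,-0.9,0.3,0,0,0],[0,-0.9,0.3,0,0,0],[0,0,0,0,0,0],[0,0,0,0,0,0]]]'

```text
clock: 14.22
eef_pos: [486.0, -52.8, 231.5]
tool_rot: [-1.575, 0.003, -1.459]
force: [-0.5, -0.1, -0.4]
width: -0.0
```

```bash
python3 - <<'E'
from h import *; st()
d=np.load("pics/w6.npz"); Q=w2b(P0,ray(d,[[293,36],[402,40]],[84,58])); e=Q[0]-Q[1]; print(Q.round(1),"lever",np.arctan2(-e[0],e[1]))
from cell import eyes
d=eyes.get_image("wrist"); np.savez("pics/w7.npz",**d); cv2.imwrite("pics/w7.png",d["image"][:,:,::-1])
E
```

```text
t 14.22 board [-95.7 -19.4 231.5] turn units [ 0.04  0.01 -0.03] Fb [-0.5 -0.1 -0.4] w -0.0
[[-24.7 -23.8  84. ]
 [-23.9 -83.9  58. ]] lever 0.012478724997329773
```

View pics/w7.png

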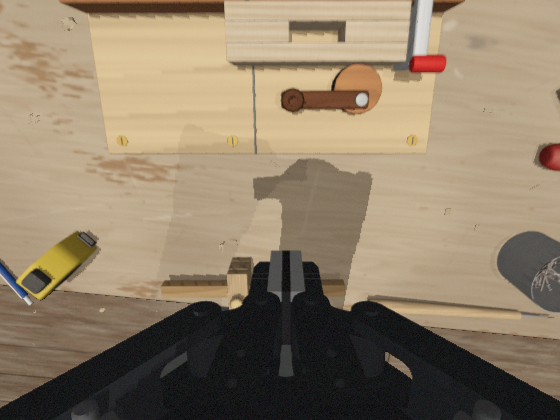

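```bash
python3 - <<'E'
from h import *
d=np.load("pics/w7.npz")
print("blank near top L,R; stop face; tab",w2b(P0,ray(d,[[227,47],[409,47],[414,55],[428,64]],[63,63,77,79])).round(1))
from cell import finish_job; print(finish_job())
E
```

```text
blank near top L,R; stop face; tab [[  18.3   30.1   63. ]
 [  18.2 -120.    63. ]
 [  10.7 -120.    77. ]
 [   3.9 -131.1   79. ]]
the job is handed in; nothing more can be done
None
```

I set the blank up with closed-finger pushes only and handed the job in at about 14 s of the 58 s; no verdict was reported.

- **Stop:** I pressed the red tab down to its limit. That press peaked at about 87 N at the wrist, harder than intended but under the 120 N limit. In the last picture the tab measured (4, −131, 79) mm in the board frame, close to its fully lowered place.
- **Blank:** I pushed it onto the fence, along it to the stop, then onto the fence again. Both fence pushes stopped at the same depth. In the last picture its ends measured y = 30.1 and −120.0, so its centre is at about −45, with the long side parallel to the fence.
- **Lever:** I swung it shut until the force jumped to about 19 N at the limit. It measured about 0.01 rad afterwards, with the arm clear of everything. I could not measure the cam's pressing force directly.

- **One reading that disagrees:** the last one put the blank's near edge at x = 18 instead of 5. I had picked a row partway up its top (row 47, where the picture shows the edge near row 62), so I set no store by it. An earlier picture gave 6.7, and the fence pushes agree with the blank being on the fence.
- **Bystanders:** the tape measure, tin and others showed no sign of having moved in the pictures; I did not measure them again.

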